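# Load the instrument tins into the hot-air steriliser, shut it and start it

### The arm

A 7-joint arm with a two-finger parallel gripper is mounted at the origin on the work surface. World frame = base frame: x ahead of the robot, y to its left, z up, the work surface at z = 0. Lengths are in mm, angles in degrees, forces in N, time in s.
With the tool pointing down it reaches from about 425 to 875 mm from the base axis. Payload 8.4 kg.
Tool frame: the origin (TCP) lies at the centre of the arm's flange, where the gripper is bolted on; the fingertips stand 182 mm ahead of it and the grasp point (between the pads) lies manip.grip_point_offset ahead of it (manip.grip_point_offset is the distance from the TCP to the grasp point, in mm); z points along the fingers, y is the line along which they close (so a half turn about z gives the same grasp; the last joint's range is limited). The gripper opens to 87 mm and grips with 3 to 60 N. Pads are 19 mm wide; open, the fingers measure 117 mm over their backs; the gripper's body (75 mm by 190 mm) begins 51 mm behind the grasp point.
Start: joints at [-70.886, 19.091, 2.286, 83.961, -0.768, 76.965, -3.352], TCP at [272.621, 590.044, 404.746] pointing down, gripper open.
Joint ranges: [-147.57, 147.57], [-21.85, 119.76], [-74.77, 79.35], [14.55, 137.4], [-85.83, 265.84], [4.83, 119.75], [-152.11, 152.11]. Speed limits (degrees/s): [127.2, 127.2, 159.86, 159.86, 180, 180, 180].

### API

Orientations are given as [roll, pitch, yaw] about the fixed x, y, z axes, in that order (R = Rz(yaw) Ry(pitch) Rx(roll)).
In Python, from plant import manip, imaging gives the robot as it stands.
- The arm moves only by the shell command python3 -m crank 'ROWS' [FORCE]. ROWS is JSON, a list of rows, each a list of 3 entries, a list of its own where there are three numbers: the shift along the tool's x, y, z as a fraction of full scale, then the turn, a rotation vector about the tool's x, y, z as a fraction of full scale, then the opening, from 0 (shut) to 1 (fully open). A call has 1 to 12 rows; each row is the pose to reach, as a shift and turn from the pose commanded when the call began, along the tool's axes at that moment; what a row does not reach only later rows make up. Full scale, the value 1, is 30 cm for a shift and 0.5 rad for a turn. A row lasts 1/8 s, in which the tool goes at most 62.5 mm and 10.7 degrees, less where a joint would pass 70% of its speed; a pose out of reach is approached as far as the arm can. A call with a number of a shift or a turn outside -1 to 1 is refused whole. A call with a gripper value outside its range is refused whole. The fingers move at their own pace and stop on an object; FORCE is the grip in N (left out, the last holds). Time passes only in rows, so rows that repeat a pose let the fingers close. It gives the time, the measured TCP pose, the force, the opening and the grip force at its end, in the units of the state.
- manip.get_state(): the state, without advancing time (a new reading comes with each control period).
- imaging.snapshot(name): name is "scene" or "side" or "wrist"; returns a dict with "color" (420x560x3 uint8, red, green, blue), "range_z" (420x560 float32, mm along the optical axis (not along the pixel's ray), 0 where there is no reading), "mtx" (3x3 intrinsics, pixels), "R" (3x3) and "t" (3): a world point X has camera coordinates R X + t. Camera axes: x right, y down, z forward; pixel columns grow to the right and rows downward; lengths in mm; the calibration is good to about 2 mm. A picture is of the moment at which its call begins.
- manip.finish_job(): hands the job in; it is judged then, once.
The state is a dict: "clock": time; "q": joint angles; "joint_vel": joint speeds; "joint_efforts": joint torques, N m; "eef_pos": TCP position; "eef_rot": TCP orientation; "force": force on the tool from outside, world axes, zero at the start; "wrist_torque": the same for the moment, N m; "gripper_width": finger opening in mm; "finger_force": force on a finger pad.
Only numpy, scipy, OpenCV 4.12 (cv2) and the standard library are available. Lean on these libraries where they do the work, as an engineer would, in place of code of your own. Each camera call takes 0.05 s, during which the arm holds its last target. There are 200 camera calls.

### The job

Load the steriliser: lay every flat round steel tin that is on the bench flat on the floor of its slide-out tray (two to four tins; pull the tray further out to make room), slide the tray fully home, and push the door shut until it snaps onto its catch. Only then start the cycle: turn the spring-return knob on top of the control column clockwise to its stop, hold it there for a moment and let it spring back. Leave the other glassware and bottles where they stand.

Things in the scene. Friction and masses are not known exactly. Their poses are not given: they have to be found in the camera images.
- oven: cream hot-air steriliser, fixed; place varies: 254 mm wide, 140 mm high (190 from 127 mm behind the front), 220 deep. Origin: on the bench under mid-front of the chamber; x points into the oven, y left, z up. Opening 224 mm wide, 50 to 128 mm up; the roof's front has a finger notch 120 mm wide, 55 deep. At its right a blue control column, y -127 to -207 mm, 140 mm high, flush in front
- tray (a joint): travel of the aluminium slide-out tray, m: 0 fully home inside the chamber, 0.165 fully out; it starts part way out, and stays where it is left (about 2.5 N of friction)
- tray_floor (a point): middle of the tray's inner floor (60 mm above the bench), moves with the tray; axes as the oven's. The inner floor measures 150 mm (x) by 210 mm (y), with a rim 12 mm high and 4 mm thick; it lies 89 mm behind the oven's front face when home, 76 mm before it when fully out
- tray_tab (a point): upright steel pull tab at the middle of the tray's front edge, moves with the tray: 80 mm wide (y), 6 mm thick (x), its top at 118 mm above the bench; this point is in mid-thickness, 10 mm below its top. It can be hooked from behind, pinched or pushed. When the tray is home the tab's front is 6 mm behind the oven's front face (a tray left further out keeps the door from shutting)
- door (a joint): angle of the oven door, rad: 0 shut and seated on its catch, up to 2.4 wide open; it swings towards the robot about a vertical hinge at the left (+y) edge and stays where it is left. A sprung ball catch stops it at about 0.055 rad when pushed lightly; pushed harder (about 5 N at the free edge, 7 N at mid-door) it snaps past and is held at 0
- door_hinge (a point): foot of the door's hinge line, 45 mm above the bench, in the plane of the oven's front face; fixed to the door and turns with it: from here the door runs 254 mm along its own -y axis, is 92 mm high (its top 137 mm above the bench) and 15 mm thick, its outer face looking along its own -x. A small steel striker stands 22 mm out of its inner face near the free edge
- door_edge (a point): free edge of the door's outer face at mid-height (91 mm above the bench). An upright steel bar handle, 10 mm thick, stands 30 mm out from the outer face 22 mm inboard of this edge
- start_knob (a joint): angle of the black start knob, rad: 0 at rest, grows clockwise seen from above to its stop at 1.2; a spring (up to 0.19 N m) turns it back to 0 when released
- start_knob_grip (a point): on the vertical axis of the start knob on top of the control column, 9 mm below the top of its bar grip (46 mm long, 14 mm wide, standing clear for 30 mm above a 48 mm round skirt); the bar lies along this frame's x axis, which at rest is the oven's x axis. About 170 mm above the bench
- tin1: flat round lidded steel instrument tin, 62 mm across, 30 mm high, 0.16 kg or so; two to four of the four tins are there. Origin at its centre, z along its axis; either face may be up
- tin2: flat round lidded steel instrument tin, 62 mm across, 30 mm high, 0.16 kg or so; two to four of the four tins are there. Origin at its centre, z along its axis; either face may be up
- tin3: flat round lidded steel instrument tin, 62 mm across, 30 mm high, 0.16 kg or so; two to four of the four tins are there. Origin at its centre, z along its axis; either face may be up
- tin4: flat round lidded steel instrument tin, 62 mm across, 30 mm high, 0.16 kg or so; two to four of the four tins are there. Origin at its centre, z along its axis; either face may be up
- beaker: bystander, leave it alone: small open glass beaker, 54 mm across, 66 mm high; origin at the centre of its underside
- jar: bystander, leave it alone: squat amber glass jar with a black cap, 52 mm across, 68 mm high; origin at the centre of its underside
- reagent: bystander, leave it alone: tall amber reagent bottle, 72 mm across, 170 mm high; origin at the centre of its underside
- wash: bystander, leave it alone: tall white plastic bottle with a blue cap, 64 mm across, 160 mm high; origin at the centre of its underside
- pestle_cup: bystander, leave it alone: heavy white porcelain block, cup-shaped, 90 mm across, 55 mm high; origin at the centre of its underside
Things that resemble listed ones, but are neither listed nor needed, are in the scene too. What is shaped like the tin3 but brown is not meant. Leave any blue or orange look-alike of the tin1 alone.

How it is judged:
By the outcome, as a careful person would: the job done as asked, in the order asked, and still so for the second after the job is handed in, with the robot touching nothing.
Of tin1, tin2, tin3, tin4 only 2 to 4 are there at a start; the rules pass over those that are not, and their reading is None.
At some moment in a run one of tin1, tin2, tin3, tin4 may be knocked a few centimetres aside while the robot is not near it.
Once in a run the grip may slacken for a moment while it holds something.
It also fails if it takes over 210 s, if anything falls off the work surface, if the arm or the gripper's body presses on something with over 40 N, if the wrist force passes 120 N, or if a joint passes its speed limit or range.

## Working session

There is one attempt and no reset: what is moved stays moved. The work goes in short steps, Python scripts to look and compute and a shell command to move; the robot and the scene stay as the last step left them, time stands still between calls to the robot, and variables do not carry over. Pictures are saved under pics/ and viewed, at most 14 in all, crops included, and the job is handed in when it is done.

```bash
ls; mkdir -p pics; python3 - <<'E'
from plant import manip, imaging
import cv2
print(manip.get_state(), manip.grip_point_offset)
for n in ("scene","side"):
    s=imaging.snapshot(n); cv2.imwrite(f"pics/{n}0.png",s["color"][:,:,::-1]); print(n,s["mtx"].tolist(),s["R"].round(3).tolist(),s["t"].round(1).tolist())
E
```

```text
pics
{'clock': 0.0, 'q': array([-70.88662545,  19.13242204,   2.2843635 ,  84.01074663,
        -0.76730157,  76.96486171,  -3.34980131]), 'joint_vel': array([-0.0427908 ,  0.00529122,  0.04356747, -0.00030327, -0.06645201,
       -0.05741496,  0.06912166]), 'joint_efforts': array([-6.88258096e-04, -6.56323957e+01,  1.33512374e+00, -4.03821373e+01,
       -5.98653825e-02,  4.44265525e-02,  1.27712046e-04]), 'eef_pos': array([272.55059257, 589.91168636, 403.85416055]), 'eef_rot': array([-1.79907444e+02,  6.70135939e-03,  1.55204238e+02]), 'force': array([ 1.17044291, -0.61857718, -0.13368259]), 'wrist_torque': array([-0.02451727,  0.06215265, -0.01198784]), 'finger_force': 0.0, 'gripper_width': 86.93771807787475} 163.5
scene [[457.42990526524954, 0.0, 279.30235960904594], [0.0, 457.42990526524954, 206.74280215650012], [0.0, 0.0, 1.0]] [[-0.43, 0.903, -0.011], [0.513, 0.235, -0.825], [-0.743, -0.36, -0.565]] [181.7, -196.7, 1847.7]
side [[443.023915349443, 0.0, 279.3031991697997], [0.0, 443.023915349443, 210.7825780138243], [0.0, 0.0, 1.0]] [[0.818, -0.575, -0.0], [-0.303, -0.431, -0.85], [0.488, 0.696, -0.527]] [-391.0, 278.8, 1256.4]
```

View pics/scene0.png

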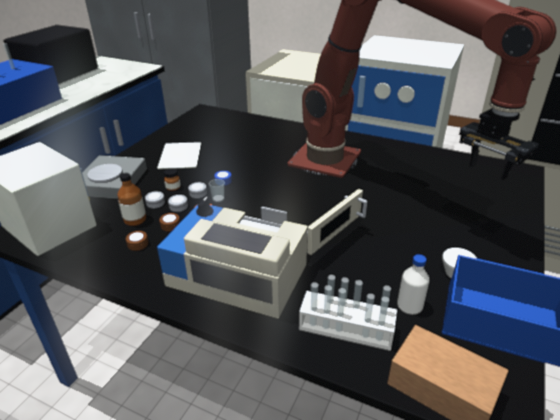

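View pics/side0.png

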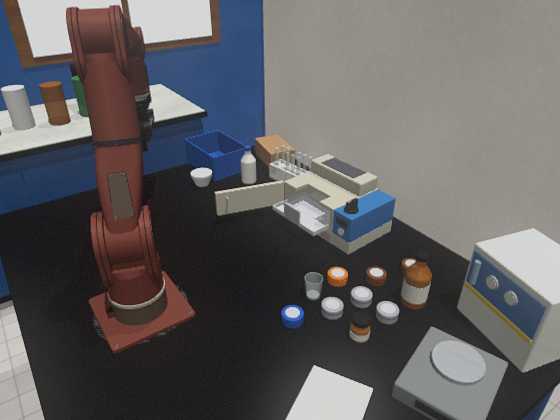

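The scene view shows three steel tins at about (155,199), (178,203) and (198,190). In the side view they are at (332,307), (361,296) and (387,312).

Look-alikes, side-view pixels:
- Blue at (292,316).
- Orange at (338,276).
- Brown at (376,275) and (410,265).
- Capped jar at (360,327).
- Beaker at (313,287).

I'll check this in one crop.

```bash
cat > h.py <<'E'
import numpy as np, cv2
from plant import manip, imaging
from scipy.spatial.transform import Rotation as Ro
def snap(n):
    s=imaging.snapshot(n); d=s["range_z"].astype(float); v,u=np.mgrid[:420,:560]
    K=s["mtx"]; c=np.stack([(u-K[0,2])/K[0,0]*d,(v-K[1,2])/K[1,1]*d,d],-1)
    s["P"]=(c-np.asarray(s["t"]))@np.asarray(s["R"]); s["P"][d<=0]=np.nan
    return s
def px(s,X):
    c=np.asarray(s["R"])@np.asarray(X,float)+s["t"]; p=s["mtx"]@c; return p[:2]/p[2]
def crop(s,u0,v0,u1,v1,f,name):
    cv2.imwrite("pics/"+name,cv2.resize(s["color"][v0:v1,u0:u1,::-1],None,fx=f,fy=f,interpolation=cv2.INTER_CUBIC))
def tins(s,z0=22,z1=36,box=(300,900,-900,300)):
    "grey tin tops between heights: centre, area"
    P=s["P"]; hsv=cv2.cvtColor(s["color"],cv2.COLOR_RGB2HSV)
    m=(P[...,2]>z0)&(P[...,2]<z1)&(P[...,0]>box[0])&(P[...,0]<box[1])&(P[...,1]>box[2])&(P[...,1]<box[3])
    n,l,st,ce=cv2.connectedComponentsWithStats(m.astype(np.uint8))
    for i in range(1,n):
        if st[i,4]>60:
            q=P[l==i]; (c,r)=cv2.minEnclosingCircle(q[:,:2].astype(np.float32))
            print("px",ce[i].round(),"n",st[i,4],"mean",q.mean(0).round(1),"circ",np.round(c,1),round(r,1),"hsv",np.median(hsv[l==i],0))
E
python3 - <<'E'
from h import *
for n in("scene","side"):
    s=snap(n); print(n); tins(s,box=(0,1100,-1100,600))
    np.save(f"/tmp/{n}.npy",s["P"])
    pts={"scene":[(190,246),(293,262),(301,237),(306,222),(180,279),(205,205),(275,215),(340,215),(361,197),(310,245)],
     "side":[(352,206),(335,215),(340,235),(392,195),(220,200),(222,213),(284,190),(330,228),(275,208),(290,180)]}[n]
    for u,v in pts: print((u,v),s["P"][v,u].round(1))
    if n=="side": crop(s,200,150,440,350,3.3,"c1.png")
E
```

```text
scene
px [325. 159.] n 123 mean [56.3 21.5 29.1] circ [23.6  8.1] 69.8 hsv [15. 51. 52.]
px [138. 172.] n 65 mean [ 439.5 -578.    29. ] circ [ 435.3 -579. ] 71.1 hsv [90. 15. 51.]
px [223. 175.] n 121 mean [ 327.4 -276.    29.1] circ [ 324.9 -276.8] 33.1 hsv [112. 106. 224.]
px [197. 187.] n 151 mean [ 438.3 -313.4   29.3] circ [ 434.6 -314.1] 34.2 hsv [107.  17. 217.]
px [102. 191.] n 95 mean [ 598.1 -606.5   28.9] circ [ 597.5 -608. ] 58.9 hsv [98. 13. 80.]
px [154. 197.] n 167 mean [ 552.6 -412.8   29.2] circ [ 548.3 -415.5] 34.4 hsv [107.  17. 215.]
px [177. 200.] n 169 mean [ 536.4 -327.8   29.3] circ [ 535.3 -332.7] 34.4 hsv [107.  17. 222.]
px [134. 217.] n 83 mean [ 673.9 -399.3   28.7] circ [ 659.4 -415. ] 36.0 hsv [ 42.  13. 121.]
px [169. 219.] n 196 mean [ 637.2 -287.    29.4] circ [ 637.4 -290.5] 34.3 hsv [ 12.  65. 155.]
px [ 52. 234.] n 335 mean [ 851.5 -565.3   28.8] circ [ 803.  -644.3] 152.0 hsv [ 50.  12. 120.]
px [136. 237.] n 234 mean [ 757.3 -319.5   29.4] circ [ 756.7 -323. ] 34.3 hsv [ 12.   65.5 152. ]
px [235. 293.] n 523 mean [832.4  68.3  29.1] circ [747.
[... 1487 characters left out ...]
x [387. 310.] n 335 mean [ 543.1 -421.8   30.7] circ [ 545.9 -417.9] 32.9 hsv [108.   6. 179.]
px [292. 314.] n 333 mean [ 321.  -284.    30.8] circ [ 323.3 -280.4] 32.2 hsv [110. 174. 191.]
px [359. 334.] n 76 mean [ 419.  -438.9   29.4] circ [ 430.1 -430.3] 25.8 hsv [ 19.   28.5 126.5]
px [419. 404.] n 245 mean [ 384.8 -662.    29.3] circ [ 388.7 -660.6] 64.1 hsv [78.  8. 44.]
(352, 206) [ 680.1 -117.5  163.3]
(335, 215) [639.4 -85.4 127.3]
(340, 235) [ 648.4 -107.1   56.8]
(392, 195) [1679.6  529.9 -427.8]
(220, 200) [393.8 244.1 108.5]
(222, 213) [396.6 242.2  54.4]
(284, 190) [622.7 176.4 106.3]
(330, 228) [641.9 -63.4  63.1]
(275, 208) [557.1 139.9  70.2]
(290, 180) [646.3 172.1 142.5]
```

View pics/c1.png

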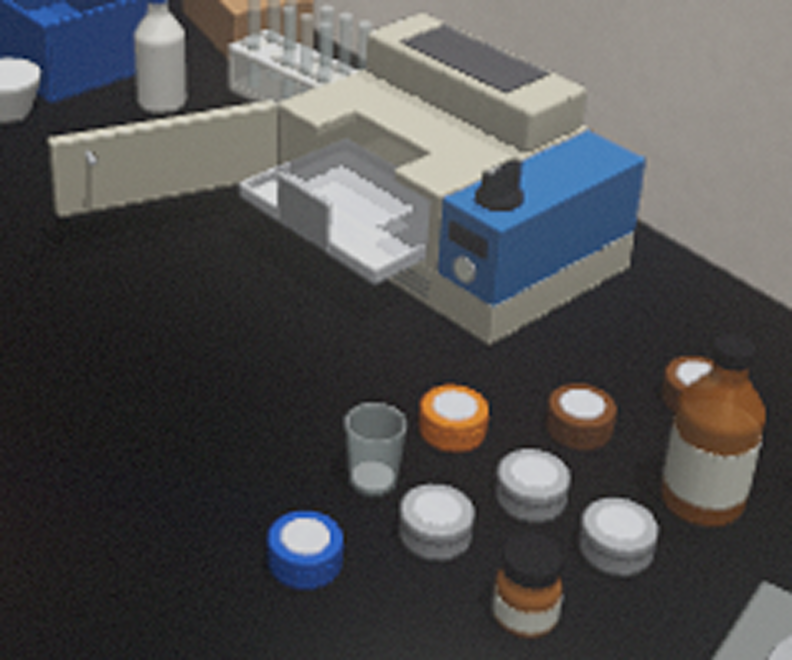

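Three steel tins are confirmed in the crop at (437,520), (533,483) and (618,535). Blue, orange and brown lids are all distinct from them. Next I'll measure the oven, tray, door and knob from depth.

```bash
python3 - <<'E'
from h import *
for n in("scene","side"):
    s=snap(n);P=s["P"];hsv=cv2.cvtColor(s["color"],cv2.COLOR_RGB2HSV);H=hsv[...,0];S=hsv[...,1];V=hsv[...,2]
    reg=(P[...,0]>350)&(P[...,0]<1000)&(P[...,1]>-250)&(P[...,1]<300)
    def rect(m,t):
        k,l,st,_=cv2.connectedComponentsWithStats(m.astype(np.uint8)); 
        if k<2: return
        m=l==1+st[1:,4].argmax()
        q=P[m]; r=cv2.minAreaRect(q[:,:2].astype(np.float32)); print(n,t,m.sum(),np.round(q.mean(0),1),[np.round(x,1) for x in r], cv2.boxPoints(r).round(0).tolist())
    blue=(H>95)&(H<118)&(S>110)
    rect(reg&blue&(P[...,2]>132)&(P[...,2]<148),"coltop")
    rect(reg&blue&(P[...,2]>20)&(P[...,2]<130),"colside")
    rect(reg&~blue&(P[...,2]>132)&(P[...,2]<146)&(P[...,1]>-100),"roof/door")
    rect(reg&(P[...,2]>180)&(P[...,2]<196),"hi")
    rect(reg&(V<70)&(P[...,2]>155)&(P[...,2]<190)&(P[...,0]<730)&(P[...,1]<-60),"knob")
    rect(reg&(P[...,2]>100)&(P[...,2]<120)&(P[...,0]<640)&(P[...,1]<130)&(P[...,1]>-60),"tab")
    rect(reg&(P[...,2]>64)&(P[...,2]<80)&(P[...,0]<640)&(P[...,1]<120),"rim")
    rect(reg&(P[...,2]>60)&(P[...,2]<128)&(P[...,1]>150)&(P[...,0]<620),"doorface")
E
```

```text
scene coltop 884 [ 783.3 -108.4  139.9] [array([ 757.7, -105.7]), array([222.3,  78.9]), np.float64(5.2)] [[643.0, -76.0], [651.0, -155.0], [872.0, -135.0], [865.0, -56.0]]
scene colside 540 [864.5 -95.6  92.1] [array([864.6, -97.4]), array([ 7.8, 80.2]), np.float64(3.3)] [[858.0, -58.0], [863.0, -138.0], [871.0, -137.0], [866.0, -57.0]]
scene roof/door 1990 [698.5 103.  139. ] [array([619.5,  80.1]), array([295.9, 521. ]), np.float64(81.8)] [[341.0, -29.0], [856.0, -103.0], [898.0, 189.0], [383.0, 264.0]]
scene hi 2552 [813.2  76.2 190.3] [array([806.4,  67.9]), array([ 93.8, 250.6]), np.float64(4.2)] [[750.0, 189.0], [769.0, -60.0], [862.0, -54.0], [844.0, 196.0]]
scene knob 100 [ 693.7 -103.4  168.9] [array([ 687.7, -106.6]), array([48.5, 15.8]), np.float64(5.4)] [[663.0, -101.0], [664.0, -117.0], [713.0, -112.0], [711.0, -97.0]]
scene tab 152 [565.5  50.9 110.7] [array([564.2,  49.9]), array([13.4, 81.3]), np.float64(3.4)] [[555.0, 90.0], [560.0, 9.0], [573.0, 10.0], [569.0, 91.0]]
scene rim 151 [569.4  23.   71.1] [array([570. ,  15.6]), array([ 13.3, 127.4]), np.float64(2.9)] [
[... 862 characters left out ...]
[766.0, -64.0], [862.0, -57.0], [843.0, 195.0]]
side knob 79 [ 679.  -114.9  168.9] [array([ 679.3, -112.4]), array([46.8, 16.2]), np.float64(6.5)] [[655.0, -107.0], [657.0, -123.0], [703.0, -118.0], [702.0, -102.0]]
side tab 90 [562.1  48.1 110.8] [array([561.6,  47.8]), array([13.9, 82.1]), np.float64(8.7)] [[549.0, 87.0], [561.0, 6.0], [575.0, 8.0], [562.0, 89.0]]
side rim 170 [577.6   1.2  70.7] [array([573. ,  19.4]), array([ 62.7, 190.3]), np.float64(23.1)] [[507.0, 95.0], [582.0, -80.0], [639.0, -56.0], [564.0, 119.0]]
side doorface 1143 [499.7 214.6  93.5] [array([497.7, 197.8]), array([ 58.3, 256. ]), np.float64(73.9)] [[367.0, 205.0], [613.0, 134.0], [629.0, 190.0], [383.0, 261.0]]
```

```bash
cat >> h.py <<'E'
OV=np.array([632.5,52.]); YAW=4.6
def ov(x,y):
    a=np.radians(YAW); return OV+np.array([[np.cos(a),-np.sin(a)],[np.sin(a),np.cos(a)]])@[x,y]
def inov(p):
    a=np.radians(YAW); return np.array([[np.cos(a),np.sin(a)],[-np.sin(a),np.cos(a)]])@(np.asarray(p)[...,:2]-OV)
def go(x,y,gz,yaw):
    "shift and turn (fractions) from here to the grasp point x,y,gz with tool down at yaw"
    s=manip.get_state(); R=Ro.from_euler("xyz",s["eef_rot"],degrees=True); T=Ro.from_euler("xyz",[180,0,yaw],degrees=True)
    d=R.inv().apply(np.array([x,y,gz+163.5])-s["eef_pos"])/300; w=(R.inv()*T).as_rotvec()/0.5
    print("go",d.round(3),"turn",w.round(3),"| clock",round(s["clock"],1),"grasp",(s["eef_pos"]-[0,0,163.5]).round(1),"yaw",s["eef_rot"][2].round(1),"w",round(s["gripper_width"],1),"F",s["force"].round(1))
E
python3 - <<'E'
from h import *
for n in("scene","side"):
    s=snap(n);P=s["P"];print(n)
    for t,z0,z1,b in(("reagent",100,190,(560,720,-520,-360)),("beaker/jar",45,66,(380,560,-480,-180))):
        m=(P[...,2]>z0)&(P[...,2]<z1)&(P[...,0]>b[0])&(P[...,0]<b[1])&(P[...,1]>b[2])&(P[...,1]<b[3])
        k,l,st,ce=cv2.connectedComponentsWithStats(m.astype(np.uint8))
        for i in range(1,k):
            if st[i,4]>30:
                c,r=cv2.minEnclosingCircle(P[l==i][:,:2].astype(np.float32)); print(t,np.round(c),round(r),P[l==i][:,2].max())
x,y=ov(-69,0); print(x,y); go(x,y,200,94.6)
E
```

```text
scene
reagent [ 658. -414.] 35 174.5297719686252
beaker/jar [ 439. -420.] 23 65.1233804544783
beaker/jar [ 434. -233.] 31 65.93908996439286
side
reagent [ 651. -422.] 37 175.0770882056558
beaker/jar [ 434. -235.] 29 65.99841637392863
beaker/jar [ 431. -430.] 23 65.93277611778254
563.722257386519 46.46627422130874
go [-1.641 -1.238  0.137] turn [-0.     0.     2.115] | clock 0.4 grasp [272.6 590.  241.1] yaw 155.2 w 87.0 F [-0.4  0.   0.4]
```

```bash
python3 -m crank '[[[-0.2,-0.15,0],[0,0,0.3],1],[[-0.4,-0.3,0],[0,0,0.6],1],[[-0.6,-0.45,0],[0,0,0.9],1],[[-0.82,-0.62,0],[0,0,1],1],[[-0.82,-0.62,0],[0,0,1],1],[[-0.82,-0.62,0],[0,0,1],1]]'
python3 -c "
from h import *
x,y=ov(-69,0); go(x,y,200,94.6)"
```

```text
clock: 1.15
eef_pos: [420.5, 313.4, 405.4]
eef_rot: [179.9, 0.0, 126.1]
force: [-0.8, 1.5, -0.6]
gripper_width: 87.1
finger_force: 0.0
go [-1.    -0.138  0.14 ] turn [2.000e-03 1.000e-03 1.099e+00] | clock 1.1 grasp [420.5 313.4 241.9] yaw 126.1 w 87.1 F [-0.8  1.5 -0.6]
```

```bash
python3 -m crank '[[[-0.2,-0.03,0.03],[0,0,0.3],1],[[-0.4,-0.06,0.06],[0,0,0.6],1],[[-0.6,-0.08,0.1],[0,0,0.9],1],[[-0.8,-0.11,0.14],[0,0,1],1],[[-1,-0.138,0.14],[0,0,1],1],[[-1,-0.138,0.14],[0,0,1],1],[[-1,-0.138,0.14],[0,0,1],1]]'
python3 - <<'E'
from h import *
x,y=ov(-69,0); go(x,y,200,94.6)
s=snap("wrist"); cv2.imwrite("pics/w1.png",s["color"][:,:,::-1])
P=s["P"]; print(np.round(P[::60,::80],0).tolist()[3])
m=(P[...,2]>106)&(P[...,2]<122)&(P[...,0]<620)&(P[...,0]>500)&(P[...,1]>-40)&(P[...,1]<130)
q=P[m]; print(len(q),q.mean(0),cv2.minAreaRect(q[:,:2].astype(np.float32)),inov(q).mean(0),np.percentile(inov(q),[2,50,98],axis=0))
E
```

```text
clock: 2.02
eef_pos: [563.3, 53.6, 362.5]
eef_rot: [-180.0, -0.0, 98.0]
force: [0.5, 1.2, -0.4]
gripper_width: 86.9
finger_force: 0.0
go [-0.024 -0.002 -0.003] turn [-0.001 -0.001  0.117] | clock 2.0 grasp [563.3  53.6 199. ] yaw 98.0 w 86.9 F [ 0.5  1.2 -0.4]
[[298.0, 23.0, 0.0], [374.0, 34.0, 0.0], [448.0, 44.0, -1.0], [524.0, 54.0, -0.0], [591.0, 77.0, 60.0], [653.0, 85.0, 59.0], [715.0, 94.0, 60.0]]Traceback (most recent call last):
  File "<stdin>", line 6, in <module>
  File "h.py", line 26, in inov
    a=np.radians(YAW); return np.array([[np.cos(a),np.sin(a)],[-np.sin(a),np.cos(a)]])@(np.asarray(p)[...,:2]-OV)
                              ~~~~~~~~~~~~~~~~~~~~~~~~~~~~~~~~~~~~~~~~~~~~~~~~~~~~~~~~^^~~~~~~~~~~~~~~~~~~~~~~~~~
ValueError: matmul: Input operand 1 has a mismatch in its core dimension 0, with gufunc signature (n?,k),(k,m?)->(n?,m?) (size 1108 is different from 2)
```

View pics/w1.png

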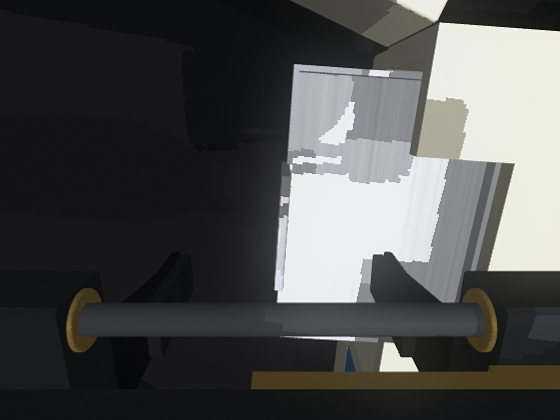

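The wrist view shows the tray across the middle. Its front edge and the tab lie around u≈280 to 290, v≈70 to 290, and the oven roof and notch are on the right. I'll get the tab and front face from depth.

```bash
sed -i 's/return np.array(\[\[np.cos(a),np.sin(a)\],\[-np.sin(a),np.cos(a)\]\])@(np.asarray(p)\[...,:2\]-OV)/return (np.asarray(p)[...,:2]-OV)@np.array([[np.cos(a),-np.sin(a)],[np.sin(a),np.cos(a)]])/' h.py
python3 - <<'E'
from h import *
s=snap("wrist");P=s["P"];Q=inov(P)
v,u=np.mgrid[:420,:560]
for t,z0,z1 in(("tab",112,122),("rim",69,75),("floor",56,64),("roof",135,144)):
    m=(P[...,2]>z0)&(P[...,2]<z1)&(Q[...,0]>-130)&(Q[...,0]<150)&(v<265)
    q=Q[m]; print(t,len(q)); 
    if len(q)>20: print(np.percentile(q,[1,10,50,90,99],axis=0).round(1).tolist(), np.percentile(u[m],[2,50,98]),np.percentile(v[m],[2,50,98]))
m=(abs(P[...,2]-140)<4)&(v<265)&(Q[...,0]>-60)
for r in range(0,265,20):
    w=np.where(m[r])[0]
    if len(w): print(r,w[0],Q[r,w[0]].round(1))
E
```

```text
tab 1424
[[-70.8, -17.1], [-69.8, -6.8], [-65.7, 34.2], [3.0, 137.0], [3.8, 141.0]] [277. 287. 423.] [  2. 188. 261.]
rim 2495
[[-66.3, -27.9], [-64.6, -2.7], [-14.7, 95.3], [89.4, 122.7], [91.3, 147.8]] [289. 370. 496.] [  9.  88. 258.]
floor 29788
[[-61.1, -39.9], [-50.4, -24.3], [-2.2, 29.3], [66.3, 91.7], [86.9, 128.8]] [294. 369. 473.] [ 77. 183. 261.]
roof 25176
[[-8.4, 2.9], [7.9, 23.3], [47.6, 84.3], [77.1, 121.3], [92.2, 136.7]] [421. 505. 557.] [  9. 118. 258.]
0 388 [-23.2 137.5]
20 426 [ -2.7 129.8]
40 434 [  3.1 120.9]
60 431 [  2.9 111.2]
80 427 [  2.8 101.4]
100 423 [ 2.2 91.3]
120 421 [ 3.  80.9]
140 417 [ 2.5 70.2]
160 450 [20.9 60.8]
180 508 [57.2 51.2]
200 501 [56.8 39.1]
220 496 [56.5 27. ]
240 491 [57. 14.]
260 487 [56.8  1.4]
```

```bash
sed -i 's/632.5,52\./634.5,52.2/' h.py
python3 -c "
from h import *
x,y=ov(-70,0); print(x,y);go(x,y,109,94.6)"
```

```text
564.7254785080627 46.58607529697988
go [-0.027  0.002  0.301] turn [-0.001 -0.001  0.121] | clock 2.1 grasp [563.   54.4 199.2] yaw 98.1 w 87.0 F [0.3 0.4 0.4]
```

Descend, pinch and pull. Oven −x is the tool's +y direction here, because the tool's y axis is Rz(94.6)·(0,−1) = (+,0), so I pull along −y.

```bash
python3 -m crank '[[[-0.027,0.002,0],[0,0,0.121],0.5],[[-0.027,0.002,0.1],[0,0,0.121],0.5],[[-0.027,0.002,0.2],[0,0,0.121],0.5],[[-0.027,0.002,0.301],[0,0,0.121],0.5],[[-0.027,0.002,0.301],[0,0,0.121],0.5]]' 20
python3 -m crank '[[[0,0,0],[0,0,0],0],[[0,0,0],[0,0,0],0],[[0,0,0],[0,0,0],0],[[0,0,0],[0,0,0],0],[[0,0,0],[0,0,0],0]]' 20
python3 -c "
from h import *
x,y=ov(-155,0); go(x,y,109,94.6)"
```

```text
clock: 2.75
eef_pos: [563.9, 46.0, 270.7]
eef_rot: [-179.8, 0.0, 94.6]
force: [0.6, -0.6, -0.6]
gripper_width: 47.4
finger_force: 0.0
clock: 3.38
eef_pos: [565.0, 44.4, 272.7]
eef_rot: [-180.0, -0.0, 94.4]
force: [-0.6, 0.2, 0.9]
gripper_width: 5.9
finger_force: 20.0
go [ 0.007 -0.284  0.001] turn [-0.    -0.    -0.006] | clock 3.4 grasp [565.   44.4 109.2] yaw 94.4 w 5.9 F [-0.6  0.2  0.9]
```

```bash
python3 -m crank '[[[0,-0.07,0],[0,0,0],0],[[0,-0.14,0],[0,0,0],0],[[0,-0.2,0],[0,0,0],0],[[0,-0.25,0],[0,0,0],0],[[0,-0.284,0],[0,0,0],0],[[0,-0.284,0],[0,0,0],0],[[0,-0.284,0],[0,0,0],0]]' 25
python3 -m crank '[[[0,0,0],[0,0,0],0.5],[[0,0,0],[0,0,0],0.5],[[0,0,-0.1],[0,0,0],0.5],[[0,0,-0.25],[0,0,0],0.5],[[0,0,-0.4],[0,0,0],0.5],[[0,0,-0.4],[0,0,0],0.5]]'
python3 - <<'E'
from h import *
s=snap("scene"); tins(s,box=(300,600,-480,-200))
P=s["P"];Q=inov(P);m=(P[...,2]>100)&(P[...,2]<120)&(Q[...,0]<-40)&(Q[...,0]>-200)&(abs(Q[...,1])<60)
print(np.percentile(Q[m],[5,50,95],axis=0).round(1).tolist())
go(533,-332,200,90)
E
```

```text
clock: 4.25
eef_pos: [480.1, 38.1, 272.6]
eef_rot: [-180.0, -0.0, 94.5]
force: [-2.6, 3.3, 5.0]
gripper_width: 5.7
finger_force: 25.0
clock: 5.0
eef_pos: [481.2, 37.4, 395.6]
eef_rot: [179.7, -0.1, 94.4]
force: [-0.0, -0.5, -0.3]
gripper_width: 43.0
finger_force: 0.0
px [223. 175.] n 118 mean [ 329.3 -275.1   29.6] circ [ 326.  -276.9] 31.7 hsv [112. 104. 223.]
px [197. 187.] n 157 mean [ 438.4 -313.2   28.8] circ [ 435.4 -315. ] 35.6 hsv [107.  18. 212.]
px [154. 197.] n 163 mean [ 552.3 -412.9   29.4] circ [ 549.9 -414.7] 34.0 hsv [107.  17. 214.]
px [178. 200.] n 170 mean [ 536.4 -327.4   29.3] circ [ 533.3 -331.1] 34.4 hsv [107.   17.  220.5]
[[-159.1, -33.2], [-153.4, 6.1], [-149.7, 41.6]]
go [-1.242  0.079  0.1  ] turn [ 0.005 -0.001  0.154] | clock 5.0 grasp [480.6  37.5 230. ] yaw 94.4 w 43.2 F [ 0.4 -0.7 -0.5]
```

```bash
python3 -m crank '[[[-0.2,0.01,0],[0,0,0.15],1],[[-0.4,0.03,0],[0,0,0.15],1],[[-0.6,0.04,0],[0,0,0.15],1],[[-0.8,0.05,0],[0,0,0.15],1],[[-1,0.08,0],[0,0,0.15],1],[[-1,0.08,0],[0,0,0.15],1]]'
python3 -m crank '[[[-0.12,0,0.1],[0,0,0],1],[[-0.242,0,0.2],[0,0,0],1],[[-0.242,0,0.3],[0,0,0],1],[[-0.242,0,0.3],[0,0,0],1]]'
python3 - <<'E'
from h import *
go(533,-332,33,90)
s=snap("wrist"); tins(s,box=(300,640,-480,-200)); cv2.imwrite("pics/w2.png",s["color"][:,:,::-1])
E
```

```text
clock: 5.8
eef_pos: [526.0, -264.4, 390.5]
eef_rot: [-179.8, 0.2, 89.7]
force: [-0.2, -0.0, -0.4]
gripper_width: 85.6
finger_force: 0.0
clock: 6.3
eef_pos: [526.5, -331.0, 299.3]
eef_rot: [-179.7, -0.1, 90.1]
force: [0.3, 0.1, 0.4]
gripper_width: 86.8
finger_force: 0.0
go [-0.004  0.024  0.342] turn [-0.011 -0.004  0.004] | clock 6.3 grasp [ 526.5 -331.   135.8] yaw 90.1 w 86.8 F [0.3 0.1 0.4]
px [299.  59.] n 7690 mean [ 536.3 -226.9   30. ] circ [ 536.5 -226.8] 31.0 hsv [ 12. 186. 223.]
px [115.  69.] n 985 mean [ 419.6 -232.8   29.3] circ [ 433.2 -235.7] 21.5 hsv [100.  24.  93.]
px [171.  79.] n 246 mean [ 454.5 -238.9   29.2] circ [ 445.9 -237.3] 20.9 hsv [101.   12.  182.5]
px [ 16. 148.] n 2518 mean [ 344.9 -283.5   28.9] circ [ 332.1 -282.7] 29.9 hsv [111. 179. 236.]
px [425. 161.] n 4245 mean [ 623.1 -291.    29.7] circ [ 632.6 -292.2] 30.6 hsv [ 12.  73. 182.]
px [154. 198.] n 5831 mean [ 436.3 -317.7   29.8] circ [ 435.1 -319.2] 30.9 hsv [109.  10. 225.]
px [292. 217.] n 5520 mean [ 532.9 -331.8   29.8] circ [ 532.8 -333.5] 30.9 hsv [105.   4. 251.]
px [310. 295.] n 767 mean [ 547.8 -394.3   28. ] circ [ 547.6 -402.3] 25.4 hsv [107.   8. 245.]
px [310. 344.] n 1111 mean [ 548.5 -437.4   30. ] circ [ 548.4 -431.2] 27.7 hsv [107.   7. 242.]
```

View pics/w2.png

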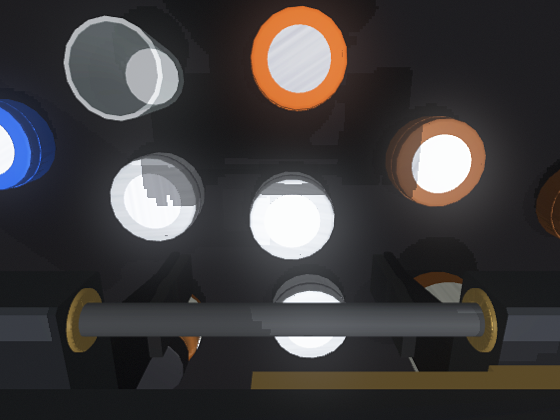

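The wrist view shows steel tin B at (292,217), tin A at (155,197) and tin C at (310,330). The orange, brown and blue look-alikes are all clear of them. Now descending on B.

```bash
python3 -m crank '[[[-0.004,0.022,0.1],[-0.01,0,0],1],[[-0.004,0.022,0.2],[-0.01,0,0],1],[[-0.004,0.022,0.28],[-0.01,0,0],1],[[-0.004,0.022,0.342],[-0.01,0,0],1],[[-0.004,0.022,0.342],[-0.01,0,0],1]]'
python3 -m crank '[[[0,0,0],[0,0,0],0.5],[[0,0,0],[0,0,0],0.5],[[0,0,0],[0,0,0],0.5],[[0,0,0],[0,0,0],0.5]]' 30
python3 -m crank '[[[0,0,-0.1],[0,0,0],0.5],[[0,0,-0.25],[0,0,0],0.5],[[0,0,-0.4],[0,0,0],0.5],[[0,0,-0.45],[0,0,0],0.5]]' 30
python3 -c "
from h import *
x,y=ov(-76,-67); go(x,y,180,94.6)"
```

```text
clock: 6.98
eef_pos: [534.1, -332.6, 199.5]
eef_rot: [179.8, -0.0, 90.2]
force: [-0.4, 0.5, 0.4]
gripper_width: 87.2
finger_force: 0.0
clock: 7.48
eef_pos: [534.0, -333.4, 200.4]
eef_rot: [179.7, 0.0, 90.1]
force: [-1.7, 0.6, 3.8]
gripper_width: 61.4
finger_force: 30.0
clock: 7.98
eef_pos: [533.6, -333.8, 337.5]
eef_rot: [179.5, 0.1, 90.1]
force: [-0.1, 0.3, -1.9]
gripper_width: 62.1
finger_force: 3.0
go [ 1.043  0.104 -0.02 ] turn [ 0.017  0.003 -0.156] | clock 8.0 grasp [ 533.6 -333.8  174. ] yaw 90.1 w 62.1 F [-0.1  0.3 -1.9]
```

```bash
python3 -m crank '[[[0,0,0],[0,0,0],0.5],[[0.1,0.01,0],[0,0,0],0.5]]' 35
python3 -m crank '[[[0.2,0.02,0],[0,0,-0.15],0.5],[[0.4,0.04,0],[0,0,-0.15],0.5],[[0.6,0.06,0],[0,0,-0.15],0.5],[[0.8,0.08,0],[0,0,-0.15],0.5],[[0.9,0.09,0],[0,0,-0.15],0.5],[[0.9,0.09,0],[0,0,-0.15],0.5]]' 35
python3 -c "
from h import *
x,y=ov(-85,-68); go(x,y,97.5,94.6)
s=snap('side');crop(s,260,140,400,300,4,'c2.png')"
```

```text
clock: 8.22
eef_pos: [535.0, -304.5, 333.1]
eef_rot: [179.9, 0.0, 89.9]
force: [-0.8, 0.2, -1.7]
gripper_width: 61.4
finger_force: 35.0
clock: 8.98
eef_pos: [562.3, -29.4, 332.8]
eef_rot: [179.9, -0.0, 94.8]
force: [0.3, -0.7, -1.8]
gripper_width: 61.2
finger_force: 35.0
go [ 0.025 -0.022  0.239] turn [ 0.003 -0.     0.006] | clock 9.0 grasp [562.3 -29.4 169.3] yaw 94.8 w 61.2 F [ 0.3 -0.7 -1.8]
```

View pics/c2.png

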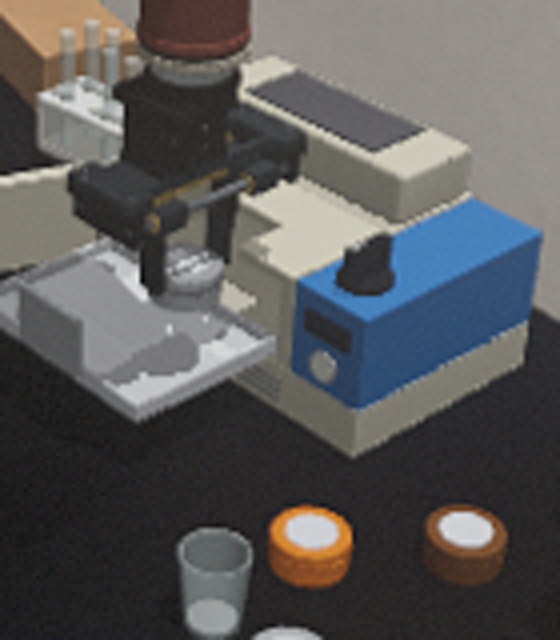

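The crop shows tin B held level at about (190,275). It may have slipped slightly when the grip slackened, so I'll measure its top height.

```bash
python3 - <<'E'
from h import *
for n in("side","scene"):
    s=snap(n);P=s["P"]
    m=(np.hypot(P[...,0]-562,P[...,1]+29)<25)&(P[...,2]>110)&(P[...,2]<185)
    h,e=np.histogram(P[m][:,2],np.arange(110,186,3));print(n,dict(zip(e.tolist(),h.tolist())))
E
```

```text
side {110: 0, 113: 0, 116: 0, 119: 0, 122: 0, 125: 0, 128: 0, 131: 0, 134: 0, 137: 0, 140: 0, 143: 0, 146: 0, 149: 0, 152: 0, 155: 0, 158: 0, 161: 20, 164: 52, 167: 6, 170: 0, 173: 0, 176: 0, 179: 0, 182: 0}
scene {110: 0, 113: 0, 116: 0, 119: 0, 122: 0, 125: 0, 128: 0, 131: 0, 134: 0, 137: 0, 140: 0, 143: 0, 146: 2, 149: 0, 152: 0, 155: 2, 158: 3, 161: 50, 164: 27, 167: 1, 170: 0, 173: 0, 176: 0, 179: 0, 182: 0}
```

```bash
python3 -m crank '[[[0.025,-0.022,0.05],[0,0,0],0.5],[[0.025,-0.022,0.12],[0,0,0],0.5],[[0.025,-0.022,0.19],[0,0,0],0.5],[[0.025,-0.022,0.225],[0,0,0],0.5],[[0.025,-0.022,0.241],[0,0,0],0.5],[[0.025,-0.022,0.241],[0,0,0],0.5]]' 35
python3 -m crank '[[[0,0,0],[0,0,0],0.85],[[0,0,0],[0,0,0],0.85],[[0,0,-0.05],[0,0,0],0.9],[[0,0,-0.15],[0,0,0],0.9],[[0,0,-0.3],[0,0,0],1],[[0,0,-0.35],[0,0,0],1]]'
python3 - <<'E'
from h import *
s=snap("scene");P=s["P"]; tins(s,z0=83,z1=97,box=(450,640,-120,170)); tins(s,box=(400,600,-480,-300))
go(435.3,-318.7,180,90)
E
```

```text
clock: 9.88
eef_pos: [555.7, -26.3, 262.6]
eef_rot: [179.7, 0.0, 94.4]
force: [-0.3, -0.1, -1.2]
gripper_width: 60.7
finger_force: 35.0
clock: 10.62
eef_pos: [555.9, -26.8, 371.5]
eef_rot: [179.4, -0.0, 94.4]
force: [-0.3, -0.9, -0.2]
gripper_width: 85.9
finger_force: 0.0
px [285. 203.] n 93 mean [480.9  47.9  89.8] circ [479.3  43.9] 40.7 hsv [105.  14. 107.]
px [253. 211.] n 211 mean [560.7 -21.4  89.3] circ [558.1 -23.5] 33.5 hsv [107.  17. 198.]
px [196. 187.] n 112 mean [ 438.  -320.8   29.3] circ [ 436.8 -321.8] 36.1 hsv [107.   13.5 228. ]
px [154. 197.] n 168 mean [ 553.  -412.6   29.3] circ [ 550.9 -413.9] 32.0 hsv [107.  17. 215.]
go [-0.94  -0.477  0.089] turn [ 0.021 -0.002  0.154] | clock 10.7 grasp [556.1 -26.6 208.5] yaw 94.4 w 86.0 F [ 1.3 -1.2  1.7]
```

```bash
python3 -m crank '[[[-0.18,-0.09,0],[-0.02,0,0.15],1],[[-0.36,-0.18,0],[-0.02,0,0.15],1],[[-0.54,-0.27,0],[-0.02,0,0.15],1],[[-0.72,-0.36,0],[-0.02,0,0.15],1],[[-0.94,-0.477,0.08],[-0.02,0,0.15],1],[[-0.94,-0.477,0.15],[-0.02,0,0.15],1],[[-0.94,-0.477,0.15],[-0.02,0,0.15],1],[[-0.94,-0.477,0.15],[-0.02,0,0.15],1]]'
python3 - <<'E'
from h import *
s=snap("wrist"); tins(s,box=(350,640,-480,-250))
go(435.3,-318.7,34,90)
E
```

```text
clock: 11.68
eef_pos: [435.3, -317.6, 322.4]
eef_rot: [179.2, -0.0, 90.2]
force: [0.2, 0.3, -0.1]
gripper_width: 87.0
finger_force: 0.0
px [272. 123.] n 138 mean [ 433.5 -254.3   29.1] circ [ 434.  -250.1] 15.6 hsv [98. 24. 84.]
px [412. 121.] n 397 mean [ 534.8 -253.    29.4] circ [ 535.8 -250.1] 19.7 hsv [ 18. 174. 251.]
px [164. 158.] n 381 mean [ 352.7 -280.5   28.1] circ [ 350.1 -281.3] 17.8 hsv [112. 156. 141.]
px [521. 173.] n 3584 mean [ 622.3 -291.    29.4] circ [ 632.4 -292.4] 30.7 hsv [ 12.  88. 169.]
px [274. 207.] n 4735 mean [ 434.8 -317.7   29.9] circ [ 434.8 -319.4] 30.9 hsv [105.   4. 250.]
px [387. 341.] n 176 mean [ 532.7 -440.1   29.7] circ [ 532.8 -442. ] 12.5 hsv [107.   9. 237.]
go [-0.004 -0.008  0.417] turn [ 0.031 -0.001  0.009] | clock 11.7 grasp [ 435.6 -317.4  159.2] yaw 90.2 w 86.8 F [0.6 0.2 1.3]
```

```bash
python3 -m crank '[[[-0.004,-0.007,0.1],[0.03,0,0],1],[[-0.004,-0.007,0.2],[0.03,0,0],1],[[-0.004,-0.007,0.3],[0.03,0,0],1],[[-0.004,-0.007,0.38],[0.03,0,0],1],[[-0.004,-0.007,0.417],[0.03,0,0],1],[[-0.004,-0.007,0.417],[0.03,0,0],1]]'
python3 -m crank '[[[0,0,0],[0,0,0],0.5],[[0,0,0],[0,0,0],0.5],[[0,0,0],[0,0,0],0.5],[[0,0,0],[0,0,0],0.5]]' 35
python3 -m crank '[[[0,0,-0.1],[0,0,0],0.5],[[0,0,-0.25],[0,0,0],0.5],[[0,0,-0.4],[0,0,0],0.5],[[0,0,-0.46],[0,0,0],0.5],[[0,0,-0.46],[0,0,0],0.5]]' 35
python3 -c "
from h import *
x,y=ov(-85,0); go(x,y,175,94.6)"
```

```text
clock: 12.48
eef_pos: [435.0, -319.0, 197.2]
eef_rot: [-180.0, -0.0, 90.2]
force: [0.9, 1.0, 0.5]
gripper_width: 87.3
finger_force: 0.0
clock: 12.98
eef_pos: [434.6, -319.6, 197.4]
eef_rot: [180.0, -0.0, 90.1]
force: [-0.0, 0.7, 3.8]
gripper_width: 61.5
finger_force: 35.0
clock: 13.6
eef_pos: [434.6, -319.5, 335.3]
eef_rot: [179.9, -0.0, 90.2]
force: [0.0, -0.3, -2.6]
gripper_width: 61.4
finger_force: 35.0
go [ 1.215  0.387 -0.01 ] turn [ 0.003 -0.001 -0.155] | clock 13.6 grasp [ 434.6 -319.5  171.8] yaw 90.2 w 61.4 F [ 0.  -0.3 -2.6]
```

```bash
python3 -m crank '[[[0.2,0.06,0],[0,0,-0.15],0.5],[[0.4,0.13,0],[0,0,-0.15],0.5],[[0.6,0.19,0],[0,0,-0.15],0.5],[[0.8,0.26,0],[0,0,-0.15],0.5],[[1,0.32,0],[0,0,-0.15],0.5],[[1,0.387,0],[0,0,-0.15],0.5],[[1,0.387,0],[0,0,-0.15],0.5]]' 35
python3 -m crank '[[[0.1,0.01,0],[0,0,0],0.5],[[0.21,0.02,0],[0,0,0],0.5],[[0.21,0.02,0],[0,0,0],0.5]]' 35
python3 -c "
from h import *
x,y=ov(-85,0); go(x,y,94.5,94.6)"
```

```text
clock: 14.48
eef_pos: [550.1, -18.1, 332.8]
eef_rot: [-179.8, 0.1, 94.6]
force: [-0.3, -0.2, -2.6]
gripper_width: 61.0
finger_force: 35.0
clock: 14.85
eef_pos: [550.0, 45.9, 333.5]
eef_rot: [-179.8, -0.0, 94.6]
force: [-0.3, -0.1, -2.4]
gripper_width: 61.5
finger_force: 35.0
go [-0.002 -0.     0.252] turn [-0.005 -0.001 -0.   ] | clock 14.8 grasp [550.   45.9 170. ] yaw 94.6 w 61.5 F [-0.3 -0.1 -2.4]
```

```bash
python3 -m crank '[[[0,0,0.06],[0,0,0],0.5],[[0,0,0.13],[0,0,0],0.5],[[0,0,0.2],[0,0,0],0.5],[[0,0,0.235],[0,0,0],0.5],[[0,0,0.252],[0,0,0],0.5],[[0,0,0.252],[0,0,0],0.5]]' 35
python3 -m crank '[[[0,0,0],[0,0,0],0.85],[[0,0,0],[0,0,0],0.85],[[0,0,-0.05],[0,0,0],0.85],[[0,0,-0.15],[0,0,0],0.9],[[0,0,-0.3],[0,0,0],1],[[0,0,-0.35],[0,0,0],1]]'
python3 - <<'E'
from h import *
for n in("scene","side"):
    s=snap(n); tins(s,z0=83,z1=97,box=(450,640,-120,170)); tins(s,box=(400,600,-480,-300))
go(548,-416.5,180,0);go(548,-416.5,180,180)
E
```

```text
clock: 15.6
eef_pos: [550.9, 43.6, 259.4]
eef_rot: [-180.0, -0.0, 94.4]
force: [-0.3, 0.5, -2.4]
gripper_width: 61.1
finger_force: 35.0
clock: 16.35
eef_pos: [551.6, 43.5, 368.3]
eef_rot: [179.7, -0.1, 94.4]
force: [0.7, -0.8, -0.9]
gripper_width: 85.3
finger_force: 0.0
px [284. 203.] n 92 mean [481.5  45.   90. ] circ [479.3  44. ] 40.1 hsv [105.  13. 100.]
px [253. 211.] n 210 mean [560.4 -21.2  89.4] circ [558.  -24.5] 33.2 hsv [107.   12.5 223. ]
px [275. 215.] n 225 mean [555.2  48.4  89.6] circ [551.1  47.5] 33.9 hsv [106.  15. 195.]
px [154. 197.] n 162 mean [ 552.2 -413.4   29.4] circ [ 550.6 -417.1] 32.9 hsv [107.   17.  216.5]
px [297. 221.] n 362 mean [550.1   3.   91.1] circ [552.7   8.6] 67.5 hsv [110.   6. 180.]
px [387. 310.] n 330 mean [ 542.8 -421.7   30.9] circ [ 546.6 -416.2] 34.3 hsv [110.   6. 180.]
px [359. 334.] n 78 mean [ 419.  -440.2   29.7] circ [ 430.2 -430.3] 25.2 hsv [ 18.5  36.  128. ]
go [-1.529 -0.13   0.075] turn [ 3.000e-03 -9.000e-03  3.297e+00] | clock 16.4 grasp [551.4  43.8 203.3] yaw 94.4 w 86.6 F [-0.3 -0.5 -0.7]
go [-1.529 -0.13   0.075] turn [ 0.008  0.003 -2.987] | clock 16.4 grasp [551.4  43.8 203.3] yaw 94.4 w 86.6 F [-0.3 -0.5 -0.7]
```

```bash
python3 -m crank '[[[-0.2,0,0],[0,0,0.3],1],[[-0.4,0,0],[0,0,0.6],1],[[-0.6,-0.05,0],[0,0,0.9],1],[[-0.8,-0.1,0],[0,0,1],1],[[-1,-0.13,0],[0,0,1],1],[[-1,-0.13,0],[0,0,1],1]]'
python3 -c "
from h import *
go(548,-416.5,180,20)"
```

```text
clock: 17.2
eef_pos: [532.5, -264.0, 363.6]
eef_rot: [-179.9, 0.2, 65.3]
force: [-0.2, 1.0, 0.2]
gripper_width: 87.0
finger_force: 0.0
go [-0.44   0.26   0.068] turn [1.00e-03 6.00e-03 1.58e+00] | clock 17.2 grasp [ 532.5 -264.   200.1] yaw 65.3 w 87.0 F [-0.2  1.   0.2]
```

```bash
python3 -m crank '[[[-0.12,0.08,0],[0,0,0.3],1],[[-0.24,0.16,0],[0,0,0.6],1],[[-0.36,0.24,0],[0,0,0.9],1],[[-0.44,0.26,0],[0,0,1],1],[[-0.44,0.26,0],[0,0,1],1]]'
python3 -m crank '[[[0,0,0],[0,0,0.3],1],[[0,0,0.1],[0,0,0.6],1],[[0,0,0.15],[0,0,0.6],1],[[0,0,0.15],[0,0,0.6],1]]'
python3 - <<'E'
from h import *
s=snap("wrist"); tins(s,box=(500,600,-480,-350))
go(548,-416.5,34,20)
E
```

```text
clock: 17.82
eef_pos: [551.2, -412.0, 362.8]
eef_rot: [-179.9, 0.1, 37.0]
force: [-0.9, 0.4, -0.6]
gripper_width: 87.0
finger_force: 0.0
clock: 18.32
eef_pos: [552.6, -409.2, 317.9]
eef_rot: [-179.8, 0.1, 20.2]
force: [0.2, 0.3, 2.0]
gripper_width: 86.9
finger_force: 0.0
px [292. 216.] n 4809 mean [ 550.4 -419.4   29.8] circ [ 548.6 -420.1] 31.0 hsv [108.   6. 246.]
go [-0.022  0.016  0.406] turn [-0.002  0.     0.006] | clock 18.4 grasp [ 552.6 -409.8  155.7] yaw 20.2 w 87.3 F [ 0.2 -0.3  1.5]
```

```bash
python3 -m crank '[[[-0.023,0.024,0.1],[0,0,0],1],[[-0.023,0.024,0.2],[0,0,0],1],[[-0.023,0.024,0.3],[0,0,0],1],[[-0.023,0.024,0.37],[0,0,0],1],[[-0.023,0.024,0.406],[0,0,0],1],[[-0.023,0.024,0.406],[0,0,0],1]]'
python3 -m crank '[[[0,0,0],[0,0,0],0.5],[[0,0,0],[0,0,0],0.5],[[0,0,0],[0,0,0],0.5],[[0,0,0],[0,0,0],0.5]]' 35
python3 -m crank '[[[0,0,-0.1],[0,0,0],0.5],[[0,0,-0.25],[0,0,0],0.5],[[0,0,-0.4],[0,0,0],0.5],[[0,0,-0.47],[0,0,0],0.5],[[0,0,-0.47],[0,0,0],0.5]]' 35
python3 -c "
from h import *
x,y=ov(-85,68.5); go(x,y,172,94.6)"
```

```text
clock: 19.12
eef_pos: [548.3, -419.6, 197.6]
eef_rot: [-180.0, 0.0, 20.0]
force: [-1.2, 0.4, -0.6]
gripper_width: 87.1
finger_force: 0.0
clock: 19.62
eef_pos: [548.3, -419.7, 198.0]
eef_rot: [-180.0, -0.0, 20.0]
force: [0.0, 0.6, 2.5]
gripper_width: 61.4
finger_force: 35.0
clock: 20.25
eef_pos: [548.3, -419.8, 339.3]
eef_rot: [180.0, -0.1, 20.0]
force: [-0.3, -0.5, -2.2]
gripper_width: 61.1
finger_force: 35.0
go [ 0.594 -1.676  0.012] turn [ 3.000e-03 -1.000e-03 -2.605e+00] | clock 20.2 grasp [ 548.3 -419.8  175.8] yaw 20.0 w 61.1 F [-0.3 -0.5 -2.2]
```

```bash
python3 -m crank '[[[0.06,-0.18,0],[0,0,-0.3],0.5],[[0.13,-0.36,0],[0,0,-0.6],0.5],[[0.19,-0.54,0],[0,0,-0.9],0.5],[[0.26,-0.72,0],[0,0,-1],0.5],[[0.3,-0.85,0],[0,0,-1],0.5],[[0.3,-0.85,0],[0,0,-1],0.5]]' 35
python3 -c "
from h import *
x,y=ov(-85,68.5); go(x,y,172,94.6)"
```

```text
clock: 21.0
eef_pos: [546.0, -144.4, 336.4]
eef_rot: [-179.8, 0.0, 49.0]
force: [0.1, -0.2, -1.7]
gripper_width: 61.2
finger_force: 35.0
go [ 0.645 -0.569  0.005] turn [-0.007 -0.003 -1.591] | clock 21.0 grasp [ 546.  -144.4  172.9] yaw 49.0 w 61.2 F [ 0.1 -0.2 -1.7]
```

```bash
python3 -m crank '[[[0.12,-0.1,0],[0,0,-0.3],0.5],[[0.24,-0.2,0],[0,0,-0.6],0.5],[[0.36,-0.3,0],[0,0,-0.9],0.5],[[0.48,-0.4,0],[0,0,-1],0.5],[[0.645,-0.569,0],[0,0,-1],0.5],[[0.645,-0.569,0],[0,0,-1],0.5],[[0.645,-0.569,0],[0,0,-1],0.5]]' 35
python3 -m crank '[[[0,0,0],[0,0,-0.3],0.5],[[0,0,0],[0,0,-0.59],0.5],[[0,0,0],[0,0,-0.59],0.5],[[0,0,0],[0,0,-0.59],0.5]]' 35
python3 -c "
from h import *
x,y=ov(-85,68.5); go(x,y,94.5,94.6)"
```

```text
clock: 21.88
eef_pos: [545.5, 108.6, 337.5]
eef_rot: [-179.9, 0.1, 77.3]
force: [0.2, -0.5, -1.6]
gripper_width: 61.0
finger_force: 35.0
clock: 22.38
eef_pos: [545.8, 107.4, 338.5]
eef_rot: [-180.0, -0.0, 93.9]
force: [0.0, 0.3, -1.8]
gripper_width: 61.1
finger_force: 35.0
go [ 0.021 -0.004  0.268] turn [-0.001 -0.    -0.026] | clock 22.4 grasp [545.8 107.4 175. ] yaw 93.9 w 61.1 F [ 0.   0.3 -1.8]
```

```bash
python3 -m crank '[[[0.018,-0.004,0.06],[0,0,-0.026],0.5],[[0.018,-0.004,0.13],[0,0,-0.026],0.5],[[0.018,-0.004,0.2],[0,0,-0.026],0.5],[[0.018,-0.004,0.25],[0,0,-0.026],0.5],[[0.018,-0.004,0.268],[0,0,-0.026],0.5],[[0.018,-0.004,0.268],[0,0,-0.026],0.5]]' 35
python3 -m crank '[[[0,0,0],[0,0,0],0.85],[[0,0,0],[0,0,0],0.85],[[0,0,-0.05],[0,0,0],0.85],[[0,0,-0.15],[0,0,0],0.85],[[0,0,-0.3],[0,0,0],0.5],[[0,0,-0.35],[0,0,0],0.5]]'
python3 - <<'E'
from h import *
for n in("scene","wrist"):
    s=snap(n); 
    P=s["P"];Q=inov(P);m=(abs(P[...,2]-91)<5)&(abs(Q[...,1])<110)&(Q[...,0]>-148)&(Q[...,0]<0)
    k,l,st,ce=cv2.connectedComponentsWithStats(m.astype(np.uint8))
    for i in range(1,k):
        if st[i,4]>60: c,r=cv2.minEnclosingCircle(Q[l==i].astype(np.float32)); print(n,ce[i].round(),st[i,4],np.round(c,1),round(r,1),P[l==i][:,2].std().round(2))
tins(snap("scene"),box=(300,760,-600,600))
x,y=ov(-156,0); go(x,y,170,94.6)
crop(snap("scene"),140,150,400,330,3,"c3.png")
E
```

```text
clock: 23.12
eef_pos: [544.4, 114.1, 258.4]
eef_rot: [180.0, -0.0, 94.9]
force: [0.9, 0.2, -0.7]
gripper_width: 61.2
finger_force: 35.0
clock: 23.88
eef_pos: [544.9, 113.7, 366.9]
eef_rot: [179.8, -0.1, 94.9]
force: [-0.0, 0.1, -0.8]
gripper_width: 61.5
finger_force: 0.0
scene [253. 211.] 192 [-82.6 -69.6] 34.2 1.77
scene [274. 215.] 208 [-82.9   2.2] 34.2 1.81
scene [297. 218.] 173 [-88.1  72.4] 31.7 1.7
wrist [279. 212.] 5169 [-84.3  67.9] 30.8 0.82
wrist [282. 284.] 2544 [-81.6   0.1] 30.6 0.94
wrist [282. 357.] 1794 [-81.8 -68. ] 30.1 1.04
px [223. 175.] n 117 mean [ 329.9 -275.5   29.7] circ [ 326. -278.] 32.1 hsv [112. 103. 225.]
px [134. 217.] n 79 mean [ 674.7 -399.1   29.5] circ [ 661.  -413.2] 36.1 hsv [ 42.  13. 125.]
px [169. 219.] n 204 mean [ 637.5 -286.2   29.4] circ [ 634.2 -286.9] 34.1 hsv [ 12.  72. 147.]
px [139. 235.] n 125 mean [ 745.1 -319.9   29.8] circ [ 747.7 -320.6] 31.7 hsv [ 12.  32. 185.]
px [298. 273.] n 65 mean [696.  186.9  28.7] circ [690.7 185.9] 68.2 hsv [30. 19. 94.]
px [410. 304.] n 108 mean [681.4 487.6  29.2] circ [660.9 486.5] 31.6 hsv [ 60.   4. 142.]
go [-0.229 -0.238  0.101] turn [ 0.002 -0.003  0.011] | clock 24.0 grasp [544.2 114.2 200.4] yaw 94.9 w 49.9 F [ 0.5 -0.4 -0.9]
```

View pics/c3.png

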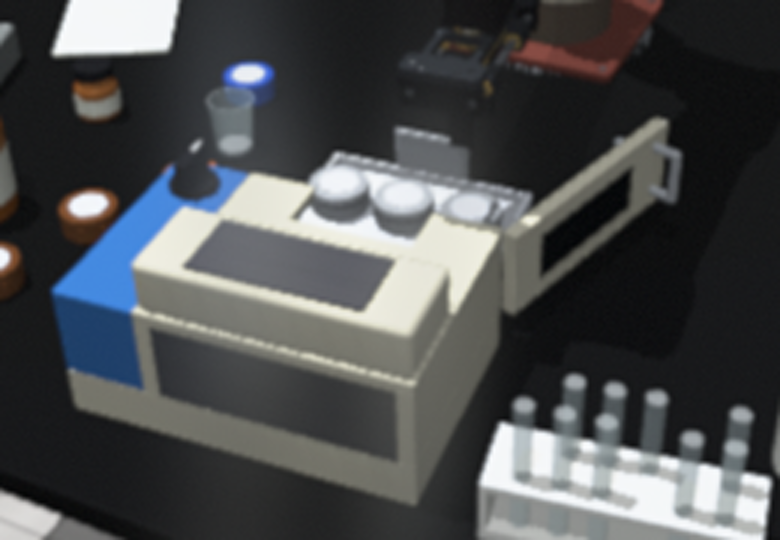

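The crop shows all three tins flat in the tray, at (340,188), (403,202) and (470,208). Now pinching the tab to slide the tray home.

```bash
python3 -m crank '[[[-0.12,-0.12,0],[0,0,0.01],0.3],[[-0.229,-0.238,0],[0,0,0.01],0.3],[[-0.229,-0.238,0.1],[0,0,0.01],0.3],[[-0.229,-0.238,0.2],[0,0,0.01],0.3],[[-0.229,-0.238,0.305],[0,0,0.01],0.3],[[-0.229,-0.238,0.305],[0,0,0.01],0.3]]' 25
python3 -m crank '[[[0,0,0],[0,0,0],0],[[0,0,0],[0,0,0],0],[[0,0,0],[0,0,0],0],[[0,0,0],[0,0,0],0]]' 30
python3 -c "
from h import *
x,y=ov(9,0); go(x,y,109,94.6)"
```

```text
clock: 24.82
eef_pos: [477.3, 39.3, 269.3]
eef_rot: [-179.7, 0.1, 94.6]
force: [0.7, -0.6, 0.3]
gripper_width: 25.6
finger_force: 0.0
clock: 25.32
eef_pos: [479.5, 39.7, 272.7]
eef_rot: [179.9, -0.1, 94.6]
force: [1.9, 0.3, 6.5]
gripper_width: 5.8
finger_force: 30.0
go [0.    0.549 0.002] turn [ 0.004 -0.002 -0.   ] | clock 25.3 grasp [479.5  39.7 109.2] yaw 94.6 w 5.8 F [1.9 0.3 6.5]
```

```bash
python3 -m crank '[[[0,0.02,0],[0,0,0],0],[[0,0.06,0],[0,0,0],0],[[0,0.12,0],[0,0,0],0],[[0,0.18,0],[0,0,0],0],[[0,0.24,0],[0,0,0],0],[[0,0.3,0],[0,0,0],0],[[0,0.36,0],[0,0,0],0],[[0,0.42,0],[0,0,0],0],[[0,0.47,0],[0,0,0],0],[[0,0.51,0],[0,0,0],0],[[0,0.53,0],[0,0,0],0],[[0,0.549,0],[0,0,0],0]]' 30
python3 -m crank '[[[0,0.004,0],[0,0,0],0],[[0,0.008,0],[0,0,0],0],[[0,0.012,0],[0,0,0],0],[[0,0.012,0],[0,0,0],0]]' 30
python3 -c "
from h import *
x,y=ov(9,0); go(x,y,109,94.6)"
```

```text
clock: 26.82
eef_pos: [643.3, 51.8, 272.7]
eef_rot: [180.0, 0.0, 94.5]
force: [-3.7, -3.6, 11.5]
gripper_width: 5.6
finger_force: 30.0
clock: 27.32
eef_pos: [644.6, 51.6, 272.6]
eef_rot: [-179.6, -0.1, 94.5]
force: [-20.7, -2.7, 22.4]
gripper_width: 5.6
finger_force: 30.0
go [ 0.005 -0.003  0.   ] turn [-0.014 -0.002 -0.003] | clock 27.3 grasp [644.6  51.6 109.1] yaw 94.5 w 5.6 F [-20.7  -2.7  22.4]
```

```bash
python3 -m crank '[[[0,-0.004,0],[0,0,0],0.3],[[0,-0.008,0],[0,0,0],0.3],[[0,-0.008,-0.01],[0,0,0],0.3],[[0,-0.008,-0.1],[0,0,0],0.3],[[0,-0.008,-0.25],[0,0,0],0.3],[[0,-0.008,-0.35],[0,0,0],0.3],[[0,-0.008,-0.4],[0,0,0],0.3]]'
python3 -m crank '[[[0,-0.2,0],[0,0,0],0],[[0,-0.4,0],[0,0,0],0],[[0,-0.5,0],[0,0,0],0],[[0,-0.5,0],[0,0,0],0]]'
python3 - <<'E'
from h import *
for n in("side","wrist"):
    s=snap(n);P=s["P"];Q=inov(P)
    m=(P[...,2]>95)&(P[...,2]<119)&(Q[...,0]<25)&(Q[...,0]>-60)&(abs(Q[...,1])<36)
    print(n,m.sum(),np.percentile(Q[m],[2,25,50,75,98],axis=0).round(1).tolist() if m.sum() else "")
s=snap("side");P=s["P"];Q=inov(P)
m=(P[...,2]>60)&(P[...,2]<130)&(Q[...,0]>-300)&(Q[...,0]<-15)&(Q[...,1]>110)&(Q[...,1]<260)
q=Q[m]; a=np.polyfit(q[:,0],q[:,1],1); r=q[:,1]-np.polyval(a,q[:,0]); k=abs(r)<6; a=np.polyfit(q[k,0],q[k,1],1)
print("door line oven y =",a.round(3),"x range",np.percentile(q[k,0],[1,99]).round(1), "opening deg",90+np.degrees(np.arctan(-a[0])), np.polyval(a,0))
crop(s,200,130,400,280,4,"c4.png")
go(435,178,150,4.6);go(435,178,150,184.6)
E
```

```text
clock: 28.2
eef_pos: [644.5, 52.8, 393.5]
eef_rot: [179.9, -0.0, 94.6]
force: [-0.4, -0.0, 0.4]
gripper_width: 25.8
finger_force: 0.0
clock: 28.7
eef_pos: [493.0, 40.7, 391.4]
eef_rot: [-180.0, -0.2, 94.7]
force: [0.3, 0.2, -0.2]
gripper_width: 1.3
finger_force: 0.0
side 85 [[2.0, -31.8], [4.5, -19.7], [6.2, -3.5], [7.8, 14.4], [11.4, 34.6]]
wrist 2246 [[5.4, -34.5], [6.1, -16.6], [6.5, 1.9], [7.4, 19.6], [11.5, 34.7]]
door line oven y = [ -0.361 130.504] x range [-236.5  -17.8] opening deg 109.8629235167334 130.50414477152037
go [ 0.471 -0.163  0.261] turn [ 0.000e+00 -1.000e-03  3.143e+00] | clock 28.9 grasp [495.1  41.2 228.3] yaw 94.6 w 0.8 F [0.3 0.7 0.3]
go [ 0.471 -0.163  0.261] turn [ 1.00e-03  0.00e+00 -3.14e+00] | clock 28.9 grasp [495.1  41.2 228.3] yaw 94.6 w 0.8 F [0.3 0.7 0.3]
```

View pics/c4.png

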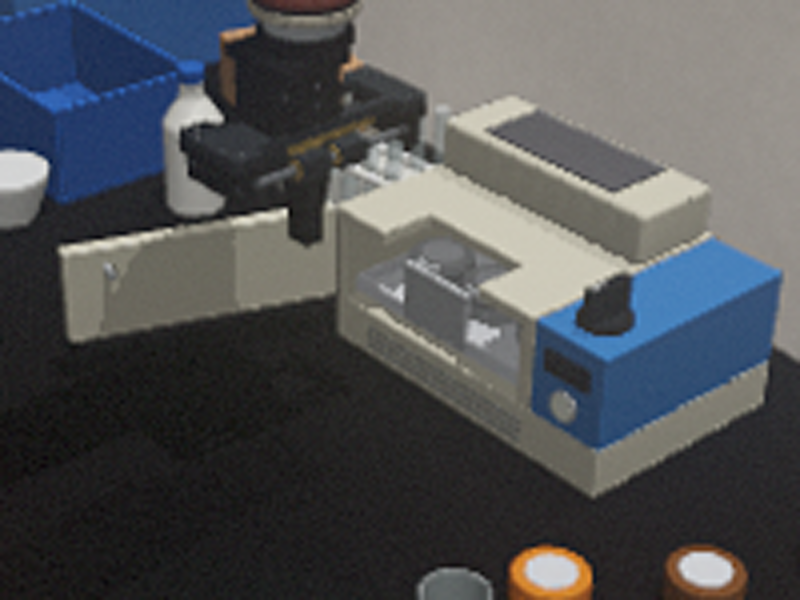

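The crop shows the tray home: the tab at (437,300) sits behind the front face and the chamber is clear. The door stands open about 110°. Now planning the door sweep.

```bash
cat > door.py <<'E'
from h import *
def pt(th,r,gap=0):
    t=np.radians(th); d=np.array([-np.sin(t),-np.cos(t)]); n=np.array([-np.cos(t),np.sin(t)])
    return np.array([0,127])+r*d+n*(15+gap+15*abs(n[0])+9.5*abs(n[1]))
E
python3 - <<'E'
from door import *
s=snap("scene");P=s["P"]
for t,z0,z1,b in(("wash",60,170,(600,760,300,560)),):
    m=(P[...,2]>z0)&(P[...,2]<z1)&(P[...,0]>b[0])&(P[...,0]<b[1])&(P[...,1]>b[2])&(P[...,1]<b[3]);print(t,P[m].mean(0),P[m].min(0),P[m].max(0))
p=pt(110,175,35); x,y=ov(*p); print(p,x,y); go(x,y,113.5,94.6)
a=[110,103,96,89,82,75,68,61,54,47,40,33,26,20,15,10,6,4,2]
for th in a: q=(pt(th,175)-p)/300; print(th,"tool x %.3f y %.3f"%(q[1],q[0]))
E
```

```text
wash [677.47499515 484.81840108 106.41425442] [643.5701499  390.92381978  60.07348685] [759.42227693 517.38297806 163.68883681]
[-142.53729365  247.0477743 ] 472.6088705421294 287.0206657632548
go [ 0.823 -0.01   0.382] turn [0.    0.001 0.   ] | clock 28.9 grasp [495.3  41.1 228.2] yaw 94.6 w 0.5 F [-0.5 -0.5  0.2]
110 tool x -0.110 y -0.040
103 tool x -0.179 y -0.073
96 tool x -0.253 y -0.096
89 tool x -0.328 y -0.110
82 tool x -0.394 y -0.115
75 tool x -0.461 y -0.113
68 tool x -0.528 y -0.102
61 tool x -0.594 y -0.084
54 tool x -0.658 y -0.059
47 tool x -0.720 y -0.025
40 tool x -0.777 y 0.017
33 tool x -0.830 y 0.066
26 tool x -0.877 y 0.122
20 tool x -0.911 y 0.174
15 tool x -0.936 y 0.221
10 tool x -0.956 y 0.271
6 tool x -0.970 y 0.312
4 tool x -0.975 y 0.333
2 tool x -0.980 y 0.354
```

```bash
python3 -m crank '[[[0.2,0,0],[0,0,0],0],[[0.4,0,0],[0,0,0],0],[[0.6,0,0],[0,0,0],0],[[0.823,-0.01,0],[0,0,0],0],[[0.823,-0.01,0],[0,0,0],0],[[0.823,-0.01,0.13],[0,0,0],0],[[0.823,-0.01,0.26],[0,0,0],0],[[0.823,-0.01,0.382],[0,0,0],0],[[0.823,-0.01,0.382],[0,0,0],0]]' 20
python3 -c "
from door import *
x,y=ov(*pt(110,175,35)); go(x,y,113.5,94.6)"
```

```text
clock: 30.02
eef_pos: [471.6, 285.6, 274.6]
eef_rot: [-179.8, 0.3, 94.5]
force: [-0.2, 0.3, 0.6]
gripper_width: 0.9
finger_force: 0.0
go [ 0.004  0.004 -0.008] turn [-0.008  0.009 -0.002] | clock 30.0 grasp [471.6 285.6 111.1] yaw 94.5 w 0.9 F [-0.2  0.3  0.6]
```

```bash
python3 -m crank '[[[-0.055,-0.02,0],[0,0,0],0],[[-0.11,-0.04,0],[0,0,0],0],[[-0.179,-0.073,0],[0,0,0],0],[[-0.253,-0.096,0],[0,0,0],0],[[-0.328,-0.11,0],[0,0,0],0],[[-0.394,-0.115,0],[0,0,0],0],[[-0.461,-0.113,0],[0,0,0],0],[[-0.528,-0.102,0],[0,0,0],0],[[-0.594,-0.084,0],[0,0,0],0],[[-0.658,-0.059,0],[0,0,0],0],[[-0.72,-0.025,0],[0,0,0],0],[[-0.72,-0.025,0],[0,0,0],0]]'
python3 - <<'E'
from door import *
s=snap("scene");P=s["P"];Q=inov(P);m=(abs(P[...,2]-135)<4)&(Q[...,0]<-20)&(Q[...,0]>-260)&(Q[...,1]>-150)&(Q[...,1]<230)
q=Q[m]; v=cv2.fitLine(q.astype(np.float32),cv2.DIST_HUBER,0,.01,.01).ravel(); print(len(q),v, "deg",np.degrees(np.arctan2(abs(v[0]),abs(v[1]))))
p=inov(manip.get_state()["eef_pos"]);print(p, pt(47,175))
for th in(40,33,26,20,15,10,7,5,3,0,-3,-6): d=(pt(th,175)-p)/300; print(th,"x %.3f y %.3f"%(d[1],d[0]))
E
```

```text
clock: 31.52
eef_pos: [482.3, 68.9, 277.2]
eef_rot: [180.0, 0.1, 94.4]
force: [-0.5, -0.1, -1.0]
gripper_width: 0.2
finger_force: 0.0
164 [  0.64268476   0.76613075 -68.21482     60.6409    ] deg 39.992306
[-150.73299597   29.94097654] [-149.93212887   31.18366614]
40 x -0.053 y 0.044
33 x -0.106 y 0.093
26 x -0.153 y 0.149
20 x -0.188 y 0.202
15 x -0.212 y 0.249
10 x -0.233 y 0.298
7 x -0.243 y 0.329
5 x -0.249 y 0.349
3 x -0.254 y 0.370
0 x -0.260 y 0.402
-3 x -0.264 y 0.432
-6 x -0.267 y 0.461
```

```bash
python3 -m crank '[[[-0.053,0.044,0],[0,0,0],0],[[-0.106,0.093,0],[0,0,0],0],[[-0.153,0.149,0],[0,0,0],0],[[-0.188,0.202,0],[0,0,0],0],[[-0.212,0.249,0],[0,0,0],0],[[-0.233,0.298,0],[0,0,0],0],[[-0.243,0.329,0],[0,0,0],0],[[-0.249,0.349,0],[0,0,0],0],[[-0.254,0.37,0],[0,0,0],0],[[-0.254,0.37,0],[0,0,0],0]]'
python3 -c "
from door import *
p=inov(manip.get_state()['eef_pos']);print(p,pt(0,175));go(0,0,0,94.6)"
```

```text
clock: 32.83
eef_pos: [598.7, 3.8, 277.1]
eef_rot: [-180.0, -0.0, 94.6]
force: [-0.6, -1.0, -1.1]
gripper_width: 0.2
finger_force: 0.0
[-39.5813404  -45.38316898] [-30. -48.]
go [ 0.148 -1.99   0.379] turn [-0. -0.  0.] | clock 32.8 grasp [598.7   3.8 113.6] yaw 94.6 w 0.2 F [-0.6 -1.  -1.1]
```

```bash
python3 -m crank '[[[0,0.015,0],[0,0,0],0],[[0,0.025,0],[0,0,0],0],[[0,0.035,0],[0,0,0],0],[[0,0.035,0],[0,0,0],0]]'
python3 -m crank '[[[0,0.01,0],[0,0,0],0],[[0,0.015,0],[0,0,0],0],[[0,0.02,0],[0,0,0],0],[[0,0.02,0],[0,0,0],0]]'
python3 -m crank '[[[0,0.01,0],[0,0,0],0],[[0,0.015,0],[0,0,0],0],[[0,0.02,0],[0,0,0],0],[[0,0.02,0],[0,0,0],0]]'
python3 -c "
from door import *
p=inov(manip.get_state()['eef_pos']);print(p,pt(0,175))"
```

```text
clock: 33.33
eef_pos: [608.9, 4.4, 277.1]
eef_rot: [-180.0, -0.0, 94.6]
force: [-3.1, -1.1, 1.0]
gripper_width: 0.4
finger_force: 0.9
clock: 33.83
eef_pos: [611.4, 4.1, 276.7]
eef_rot: [-179.3, -0.2, 94.5]
force: [-32.6, -1.4, 23.4]
gripper_width: -0.0
finger_force: 18.3
clock: 34.33
eef_pos: [613.7, 3.8, 276.5]
eef_rot: [-178.6, -0.3, 94.5]
force: [-64.5, 0.6, 47.2]
gripper_width: 0.5
finger_force: 36.7
[-24.62107733 -46.59506837] [-30. -48.]
```

```bash
python3 -m crank '[[[0,-0.04,0],[0,0,0],0],[[0,-0.1,0],[0,0,0],0],[[0,-0.2,0],[0,0,0],0],[[0,-0.2,-0.2],[0,0,0],0],[[0,-0.2,-0.4],[0,0,0],0.4],[[0,-0.2,-0.4],[0,0,0],0.4]]'
python3 - <<'E'
from door import *
for n in("side","scene"):
    s=snap(n);P=s["P"];Q=inov(P)
    m=(P[...,2]>60)&(P[...,2]<125)&(Q[...,0]<0)&(Q[...,0]>-30)&(Q[...,1]>-110)&(Q[...,1]<120)
    if m.sum()>50:
        v=cv2.fitLine(Q[m].astype(np.float32),cv2.DIST_HUBER,0,.01,.01).ravel();print(n,"face deg",np.degrees(np.arctan2(v[0],v[1])),v,m.sum())
    H=(P[...,2]>152)&(P[...,2]<182)&(Q[...,1]<-135)&(Q[...,1]>-200)&(Q[...,0]>10)&(Q[...,0]<90)
    print("knob",cv2.minAreaRect(Q[H&(P[...,2]>172)].astype(np.float32)),P[H][:,2].max())
crop(snap("side"),220,130,420,280,4,"c5.png")
x,y=ov(47,-167); go(x,y,230,184.6)
E
```

```text
clock: 35.08
eef_pos: [562.4, 0.4, 401.8]
eef_rot: [179.5, -0.1, 94.6]
force: [0.4, 1.5, -1.2]
gripper_width: 13.1
finger_force: 0.0
side face deg 0.44742954 [ 7.8090392e-03  9.9996948e-01 -1.5855707e+01  4.0339675e+00] 681
knob ((34.14673614501953, -166.7075653076172), (17.48774528503418, 44.84275817871094), 84.08611297607422) 181.83084611147368
scene face deg 0.41592866 [ 7.2592613e-03  9.9997365e-01 -2.1109006e+00 -1.6004375e+01] 139
knob ((39.9755859375, -163.34913635253906), (13.809252738952637, 47.67701721191406), 88.16613006591797) 181.97402323844724
go [-0.407  0.414  0.01 ] turn [ 1.00e-03 -2.00e-03 -3.14e+00] | clock 35.2 grasp [561.    1.2 233.2] yaw 94.7 w 24.8 F [-0.1  0.7 -0.4]
```

View pics/c5.png

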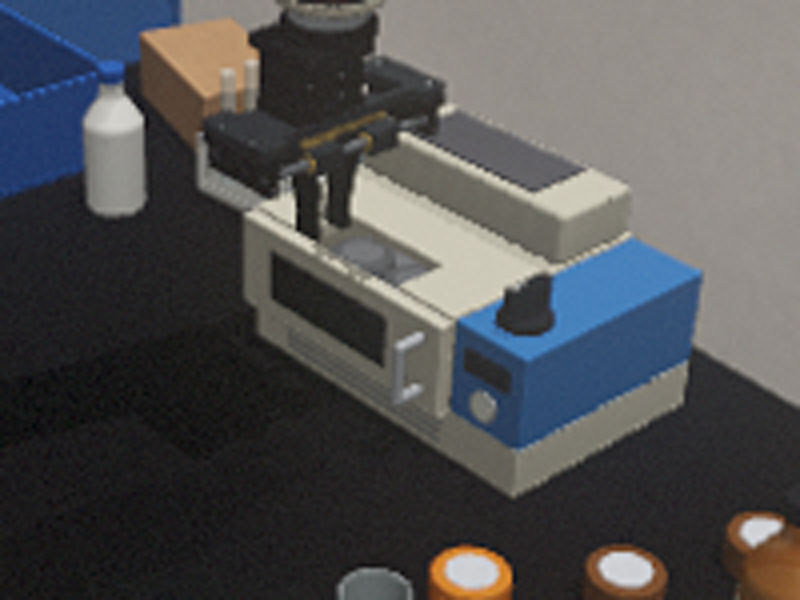

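The crop shows the door flush and shut with the handle at (405,365); the measured face angle of about 0.4° is well below the 3° catch position. Next is the knob at (525,305).

```bash
python3 -m crank '[[[-0.1,0.1,0],[0,0,-0.3],0.6],[[-0.2,0.2,0],[0,0,-0.6],0.6],[[-0.3,0.3,0],[0,0,-0.9],0.6],[[-0.375,0.41,0],[0,0,-1],0.6],[[-0.375,0.41,0],[0,0,-1],0.6]]'
python3 -m crank '[[[0,0,0],[0,0,-0.35],0.6],[[0,0,0],[0,0,-0.7],0.6],[[0,0,0],[0,0,-1],0.6],[[0,0,0],[0,0,-1],0.6]]'
python3 -m crank '[[[0,0,0],[0,0,-0.35],0.6],[[0,0,0],[0,0,-0.7],0.6],[[0,0,0],[0,0,-1],0.6],[[0,0,0],[0,0,-1],0.6]]'
python3 - <<'E'
from h import *
x,y=ov(38,-166); go(x,y,230,184.6)
s=snap("wrist");P=s["P"];Q=inov(P)
m=(P[...,2]>170)&(P[...,2]<186)&(abs(Q[...,1]+166)<35)&(abs(Q[...,0]-38)<45)
print(m.sum()); 
if m.sum()>30: print(cv2.minAreaRect(Q[m].astype(np.float32)),P[m].mean(0))
E
```

```text
clock: 35.85
eef_pos: [693.8, -103.6, 393.9]
eef_rot: [-179.8, -0.0, 123.1]
force: [-0.8, -0.3, -0.5]
gripper_width: 52.3
finger_force: 0.0
clock: 36.35
eef_pos: [692.3, -101.0, 396.1]
eef_rot: [180.0, -0.1, 151.9]
force: [-0.0, -0.0, 1.3]
gripper_width: 52.1
finger_force: 0.0
clock: 36.85
eef_pos: [692.5, -101.2, 396.6]
eef_rot: [180.0, -0.0, -179.7]
force: [0.3, 0.1, -0.1]
gripper_width: 52.5
finger_force: 0.0
go [ 0.023 -0.03   0.01 ] turn [ 0.002 -0.002 -0.149] | clock 36.9 grasp [ 692.5 -101.2  233.1] yaw -179.7 w 52.5 F [ 0.3  0.1 -0.1]
1832
((38.05674362182617, -166.53341674804688), (14.0625, 45.448055267333984), 89.47649383544922) [ 684.16806506 -110.61079807  177.84406636]
```

```bash
python3 -m crank '[[[0.023,-0.029,0],[0,0,-0.149],0.6],[[0.023,-0.029,0.03],[0,0,-0.149],0.6],[[0.023,-0.029,0.1],[0,0,-0.149],0.6],[[0.023,-0.029,0.16],[0,0,-0.149],0.6],[[0.023,-0.029,0.207],[0,0,-0.149],0.6],[[0.023,-0.029,0.207],[0,0,-0.149],0.6]]'
python3 -c "
from h import *
x,y=ov(38,-166.5); go(x,y,170,184.6)"
```

```text
clock: 37.65
eef_pos: [685.7, -110.0, 333.5]
eef_rot: [180.0, -0.1, -175.2]
force: [0.0, -0.1, -0.6]
gripper_width: 52.2
finger_force: 0.0
go [ 0.    -0.002 -0.   ] turn [ 0.001 -0.005  0.006] | clock 37.6 grasp [ 685.7 -110.   170. ] yaw -175.2 w 52.2 F [ 0.  -0.1 -0.6]
```

```bash
python3 -m crank '[[[0,0,0],[0,0,0],0],[[0,0,0],[0,0,0],0],[[0,0,0],[0,0,0],0],[[0,0,0],[0,0,0],0],[[0,0,0],[0,0,0],0]]' 35
python3 -m crank '[[[0,0,0],[0,0,0.2],0],[[0,0,0],[0,0,0.4],0],[[0,0,0],[0,0,0.6],0],[[0,0,0],[0,0,0.8],0],[[0,0,0],[0,0,1],0],[[0,0,0],[0,0,1],0]]' 35
python3 -m crank '[[[0,0,0],[0,0,0.2],0],[[0,0,0],[0,0,0.4],0],[[0,0,0],[0,0,0.6],0],[[0,0,0],[0,0,0.8],0],[[0,0,0],[0,0,1],0],[[0,0,0],[0,0,1],0]]' 35
python3 -m crank '[[[0,0,0],[0,0,0.2],0],[[0,0,0],[0,0,0.35],0],[[0,0,0],[0,0,0.45],0],[[0,0,0],[0,0,0.5],0],[[0,0,0],[0,0,0.5],0],[[0,0,0],[0,0,0.5],0],[[0,0,0],[0,0,0.5],0],[[0,0,0],[0,0,0.5],0],[[0,0,0],[0,0,0.5],0],[[0,0,0],[0,0,0.5],0]]' 35
python3 -c "
from h import *
s=manip.get_state();print(s['wrist_torque'],s['q'][6])"
```

```text
clock: 38.28
eef_pos: [686.0, -109.9, 335.2]
eef_rot: [179.9, 0.0, -175.2]
force: [-0.7, 3.7, 1.4]
gripper_width: 13.8
finger_force: 35.0
clock: 39.02
eef_pos: [686.0, -109.8, 335.2]
eef_rot: [180.0, -0.0, 156.2]
force: [-2.3, 2.9, 3.0]
gripper_width: 13.8
finger_force: 35.0
clock: 39.78
eef_pos: [686.0, -109.8, 335.2]
eef_rot: [180.0, -0.0, 127.7]
force: [-1.9, 3.1, 3.9]
gripper_width: 13.6
finger_force: 35.0
clock: 41.02
eef_pos: [686.0, -109.9, 335.2]
eef_rot: [180.0, -0.0, 113.4]
force: [-2.1, 3.8, 5.4]
gripper_width: 14.0
finger_force: 35.0
[0.83619017 0.57030563 0.8315181 ] 46.93949395654375
```

```bash
python3 -m crank '[[[0,0,0],[0,0,0],1],[[0,0,0],[0,0,0],1],[[0,0,0],[0,0,0],1],[[0,0,0],[0,0,0],1],[[0,0,0],[0,0,0],1],[[0,0,0],[0,0,0],1]]'
python3 -m crank '[[[0,0,-0.1],[0,0,0],1],[[0,0,-0.25],[0,0,0],1],[[0,0,-0.4],[0,0,0],1],[[0,0,-0.5],[0,0,0],1],[[0,0,-0.5],[0,0,0],1]]'
python3 -m crank '[[[-0.1,-0.2,0],[0,0,0],1],[[-0.2,-0.4,0],[0,0,0],1],[[-0.2,-0.6,0],[0,0,0],1],[[-0.2,-0.6,0],[0,0,0],1],[[-0.2,-0.6,0],[0,0,0],1]]'
python3 - <<'E'
from h import *
go(0,0,0,0)
for n in("side","scene"):
    s=snap(n);P=s["P"];Q=inov(P)
    m=(P[...,2]>60)&(P[...,2]<125)&(Q[...,0]<0)&(Q[...,0]>-30)&(Q[...,1]>-110)&(Q[...,1]<120)
    if m.sum()>50: v=cv2.fitLine(Q[m].astype(np.float32),cv2.DIST_HUBER,0,.01,.01).ravel();print(n,"face deg",np.degrees(np.arctan2(v[0],v[1])))
    k=(P[...,2]>172)&(P[...,2]<186)&(abs(Q[...,1]+166)<35)&(abs(Q[...,0]-38)<45)
    if k.sum()>20: print("knob",cv2.minAreaRect(Q[k].astype(np.float32)))
s=snap("scene"); tins(s,z0=83,z1=97,box=(560,900,-60,200))
crop(snap("side"),200,130,440,350,2.7,"c6.png")
E
```

```text
clock: 41.78
eef_pos: [685.8, -111.1, 335.1]
eef_rot: [-180.0, 0.0, 113.1]
force: [0.1, -0.5, 0.7]
gripper_width: 66.3
finger_force: 0.0
clock: 42.4
eef_pos: [686.0, -111.4, 487.9]
eef_rot: [179.8, 0.1, 113.2]
force: [0.7, -0.3, -1.4]
gripper_width: 87.0
finger_force: 0.0
clock: 43.02
eef_pos: [544.0, -236.3, 484.7]
eef_rot: [180.0, -0.1, 113.2]
force: [-0.1, 1.4, 0.1]
gripper_width: 86.9
finger_force: 0.0
go [ 1.437 -1.357  1.071] turn [-1.000e-03 -3.000e-03  3.951e+00] | clock 43.0 grasp [ 544.  -236.3  321.2] yaw 113.2 w 86.9 F [-0.1  1.4  0.1]
side face deg 0.51755506
knob ((36.213897705078125, -166.12376403808594), (48.0661735534668, 16.676647186279297), 1.2615330219268799)
scene face deg 0.4141938
knob ((38.383522033691406, -162.2999267578125), (14.676913261413574, 48.839847564697266), 86.40340423583984)
px [247. 277.] n 500 mean [822.8 101.5  90.2] circ [739.6  60.7] 173.9 hsv [90. 15. 67.]
```

View pics/c6.png

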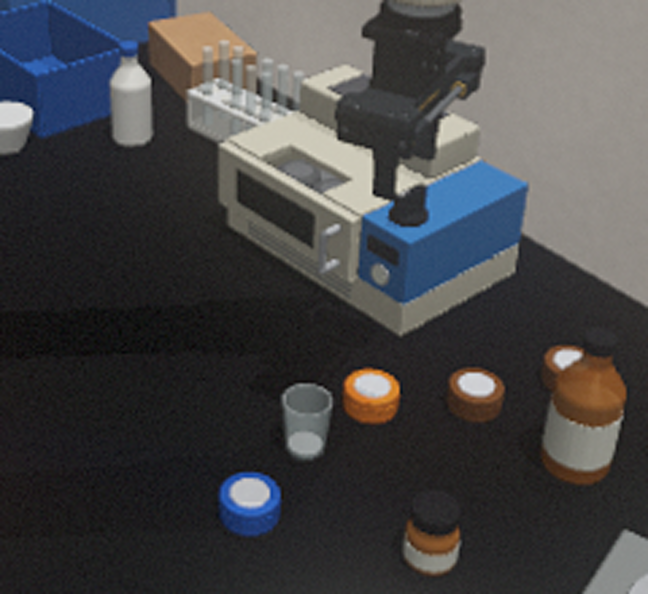

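The crop shows the door shut with the handle at (328,248), the knob back at rest at (408,205), and no steel tins left on the bench. The bystanders are unmoved and the robot is clear, so I'm handing in.

```bash
python3 -c "
from plant import manip
print(manip.finish_job())"
```

```text
the job is handed in; nothing more can be done
None
```

The job is handed in: all three steel tins lie flat in the tray, which is fully home, the door is shut on its catch, and the start knob was turned to its stop, held and released to rest (the hand-in gave no verdict).

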